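Push the tube rack past the spring gate

TASK

Push the tube rack along its chute until its nose rests against the end stop: with one fingertip push the long rail of the side gate outward and keep the gate held open, well clear of the rack, while another fingertip pushes the rack home by the end of its tail bar; then let the gate spring shut behind the rack. The gate must never touch the rack, the rack only slides (nothing is pinched or lifted), and the things standing around stay where they are.

Things in the scene. Friction and masses are not known exactly. Their poses are not given: they have to be found in the camera images.
- chute: fixed aluminium chute, open on top. Origin on the desk under the channel's middle; +x = pushing direction (to the end stop), +y = the gate's side. Channel floor 6 mm above the desk; guide walls 6 mm thick, 56 mm apart (y -28 to 28 mm), tops 24 mm above the desk. Base plate x -158 to 142, y -38 to 58 mm. End stop: face at x = 128 mm, top 50 mm above the desk
- gate (a joint): angle (rad) of the spring gate, a steel leaf hinged along chute x at chute y = 42, z = 10 mm. 0 closed; grows as its top swings outward (chute +y); stop at 0.75. The spring gives about 1.2 N at the rail closed, 3 N wide open. Its tongue clears the rack above 0.42 rad; 0.5 to 0.65 is a good opening
- gate_rail (a point): middle of the gate's push rail, on its centre line: round bar, 10 mm thick, along chute x from -155 to 65 mm, at the leaf's top on the chute side. Closed: chute y = 36, z = 60 mm; at 0.6 rad: y = 65, z = 55 mm. The leaf's sheet is set back behind it (closed: inner face at y = 52 mm), so a fingertip 30 to 40 mm above the desk meets the rail first
- gate_tongue (a point): tip of the gate's tongue, the bar that blocks the rack: 6 mm thick (chute x 47 to 53 mm); closed it reaches from the leaf to chute y = 14 mm, 42 to 54 mm above the desk. It swings out with the leaf, but bars a finger sliding along the rail: such a finger stays at chute x below 35 mm (enough, thanks to the rack's tail)
- rack: loose grey tube rack with 12 capped tubes, 0.15 to 0.3 kg, in the channel (3 mm play a side), axes as the chute's. Origin: centre of its body's underside. Body 70x50x50 mm (x -35 to 35; caps 55 mm high). Tail bar behind it: x -75 to -35, y -25 to -1, 48 mm high. Starts 12 mm or more short of the tongue. Home: origin at chute x = 93 mm, tongue 5 mm behind the body, beside the tail
- rack_tail (a point): centre of the upright rear end face of the tail bar, where to push; 36 mm above the desk (the face reaches from 6 to 54 mm above the desk, and 12 mm to either side)
- filter_cube: black cube with round filter windows, 34x34x35 mm, a bystander; origin at the centre of its underside
- coverslip_box: small box with lid, 30x30x23 mm, a bystander; origin at the centre of its underside
- objective_canister: round screw canister, 42 mm diameter, 58 mm tall, a bystander; origin at the centre of its underside
- culture_dish: flat round lidded dish, 61 mm diameter, 15 mm high, a bystander; origin at the centre of its underside
- slide_carton: long carton, 30x80x21 mm, a bystander; origin at the centre of its underside
- oil_vial: small brown bottle, 25 mm diameter, 52 mm tall, a bystander; origin at the centre of its underside
There are look-alikes about, which are no part of the job. What is shaped like the rack but blue is not meant.

How it is judged:
On the way, in this order (a step that is already met when the one before it is completed fails the run):
1. a finger holds the gate open while the rack still waits before it (value of joint gate above 0.42 rad and contact force between the fingers and gate above 0.2 N and x of rack in the frame of chute below 0.012 m), for 0.1 s.
2. fingers push the rack past the gate and hold the gate open at the same time (value of joint gate above 0.4 rad and contact force between the fingers and gate above 0.2 N and contact force between the fingers and rack above 0.1 N and x of rack in the frame of chute between 0.03 and 0.08 m), for 0.1 s.
3. the rack is home while the gate is still held open (value of joint gate above 0.4 rad and contact force between the fingers and gate above 0.2 N and x of rack in the frame of chute above 0.0895 m), for 0.1 s.
At the end, for the whole second after the job is handed in: the rack sits upright on the chute floor with its nose within 4.5 mm of the end stop, at rest, and the gate is shut behind it (below 0.06 rad) (x of rack in the frame of chute between 0.0885 and 0.096 m and z of rack in the frame of chute below 0.01 m and angle between rack's own z axis and vertical below 0.06 rad and value of joint gate below 0.06 rad and linear speed of rack below 0.01 m/s); the robot touches nothing.
It fails at once if the gate touches the rack (contact force between gate and rack above 0.4 N).
It fails at once if the rack is lifted off the chute floor (z of rack in the frame of chute above 0.016 m).
It fails at once if the rack is tipped (angle between rack's own z axis and vertical above 0.2 rad).
It fails at once if a thing standing around is moved by more than 15 mm (distance of any of filter_cube, coverslip_box, objective_canister, culture_dish, slide_carton, oil_vial from where it was at the start of the episode above 0.015 m).
It also fails if it takes over 38 s, if anything falls off the work surface, if the arm or the gripper's body presses on something with over 40 N, if the wrist force passes 120 N, or if a joint passes its speed limit or range.

ROBOT

A 7-joint arm with a two-finger parallel gripper is mounted at the origin on a cart in front of the work surface, level with it; the furniture and walls round the work are solid. World frame = base frame: x ahead of the robot, y to its left, z up, the work surface at z = 0. Lengths are in m, angles in rad, forces in N, time in s.
With the tool pointing down it reaches from about 0.425 to 0.925 m from the base axis. Payload 6.8 kg.
Tool frame: the origin (TCP) lies midway between the tips of the shut fingers; the grasp point (between the pads) lies 19 mm behind it; z points along the fingers, y is the line along which they close (so a half turn about z gives the same grasp; the last joint's range is limited). The gripper opens to 85 mm and grips with 20 to 120 N. Pads are 22 mm wide; open, the fingers measure 114 mm over their backs; the gripper's body (76 mm by 85 mm) begins 54 mm behind the grasp point. The pads swing forward as they close: fully open they stand 13 mm farther back than shut.
Start: joints at [-1.421, 0.477, 0.022, 1.555, -0.011, 1.109, -0.083], TCP at [0.172, 0.653, 0.231] pointing down, gripper open.
Joint ranges: [-2.96, 2.96], [-0.34, 2.1], [-1.41, 1.46], [0.24, 2.44], [-1.37, 4.51], [0.17, 1.92], [-2.96, 2.96]. Speed limits (rad/s): [2.39, 2.39, 3.14, 3.14, 3.14, 3.14, 3.14].

INTERFACE

Orientations are given as a unit quaternion [w, x, y, z].
In Python, from station import bot, imaging gives the robot as it stands.
- The arm moves only by the tool move_arm, never from a script. Its argument "commands" is a list that holds one entry, the list of rows, each a list of 7 numbers: the shift along the tool's x, y, z in m, then the turn, a rotation vector about the tool's x, y, z in degrees, then the finger opening in m, from 0 to 0.0854. In form: [[[x, y, z, rx, ry, rz, grip], ...]]. A call has 1 to 20 rows; each row shifts and turns the commanded pose from where the row before left it, along the tool's axes as they then stand; what a row does not reach is not made up. A row lasts 1/8 s, in which the tool goes at most 62.5 mm and 10.7 degrees, less where a joint would pass 70% of its speed; a pose out of reach is approached as far as the arm can. A call is refused whole if a number of a shift passes 0.0625 or a number of a turn 10.7, either way. A call with a gripper value outside its range is refused whole. The fingers move at their own pace and stop on an object; "squeeze" is the grip in N (left out, the last holds). Time passes only in rows, so rows that do not move let the fingers close. It gives the time, the measured TCP pose, the force, the opening and the grip force at its end, in the units of the state.
- bot.get_obs(): the state, without advancing time (a new reading comes with each control period).
- imaging.read_camera(name): name is "side" or "top"; returns the picture (480x640x3 uint8, red, green, blue); there is no depth.
- imaging.calibration(name): a dict with "intrinsics" (3x3 intrinsics, pixels), "extrinsics" (4x4, takes a point from camera to world coordinates). Camera axes: x right, y down, z forward; pixel columns grow to the right and rows downward; lengths in m; the calibration is good to about 2 mm. A picture is of the moment at which its call begins. calibration takes no time and is no camera call.
- bot.hand_in(): hands the job in; it is judged then, once.
The state is a dict: "t": time; "q": joint angles; "joint_vel": joint speeds; "joint_torque": joint torques, N m; "eef_pos": TCP position; "tool_rot": TCP orientation; "contact_force": force on the tool from outside, world axes, zero at the start; "torque": the same for the moment, N m; "gripper_width": opening from 0.0 (shut) to 1.0 (fully open); "grasp_force": force on a finger pad.
Only numpy, scipy, OpenCV 4.12 (cv2) and the standard library are available. Lean on these libraries where they do the work, as an engineer would, in place of code of your own. Each camera call takes 0.05 s, during which the arm holds its last target. There are 200 camera calls.

## Working session

There is one attempt and no reset: what is moved stays moved. The work goes in short steps, Python scripts to look and compute and a tool call to move; the robot and the scene stay as the last step left them, time stands still between calls to the robot, and variables do not carry over. Pictures are saved under pics/ and viewed, at most 10 in all, crops included, and the job is handed in when it is done.

Besides the shell and the picture viewer there is one more tool, called after "Call:" as name(argument=value, ...) on one line, values as JSON. move_arm: Moves the arm, as the interface text tells. Its arguments: {"type":"object","properties":{"commands":{"type":"array","items":{"type":"array","items":{"type":"array","items":{"type":"number"}}}},"squeeze":{"type":"number"}},"required":["commands"]}

```bash
mkdir -p pics; ls; python3 - <<'E'
from station import bot, imaging
import cv2
for n in ("top","side"):
    im=imaging.read_camera(n); cv2.imwrite(f"pics/{n}0.png",im[:,:,::-1])
    c=imaging.calibration(n); print(n,c["intrinsics"],c["extrinsics"])
o=bot.get_obs(); print(o)
E
```

```text
pics
top [[483.70532796   0.         330.50946634]
 [  0.         483.70532796 233.56715207]
 [  0.           0.           1.        ]] [[-0.02248067 -0.98720825  0.15784324  0.40261589]
 [-0.99973117  0.02309464  0.00205641 -0.05690128]
 [-0.00567543 -0.15775458 -0.98746204  1.12392473]
 [ 0.          0.          0.          1.        ]]
side [[445.83447378   0.         315.60370116]
 [  0.         445.83447378 238.30937835]
 [  0.           0.           1.        ]] [[-0.98387857 -0.09677182  0.15039337  0.44058255]
 [-0.17841626  0.47343262 -0.86257127  0.68027514]
 [ 0.01227147 -0.87549801 -0.48306588  0.46745388]
 [ 0.          0.          0.          1.        ]]
{'t': 0.1, 'q': array([-1.42111595,  0.47770668,  0.02233722,  1.55634322, -0.01147625,
        1.10933911, -0.0831247 ]), 'joint_vel': array([ 0.00075588, -0.00292586, -0.0009137 , -0.00159331,  0.0003351 ,
        0.00077054,  0.00020983]), 'joint_torque': array([ 4.29932130e-03, -5.97756815e+01,  1.61354531e+00, -2.81953043e+01,
        1.29096833e-02,  5.01625735e-03, -1.97236881e-05]), 'eef_pos': array([0.17195766, 0.65216887, 0.23043403]), 'tool_rot': array([-3.74448116e-05,  1.28528197e-01,  9.91705504e-01, -8.33245394e-04]), 'contact_force': array([-0.36877002,  0.30861976, -0.03063587]), 'torque': array([ 0.01200575,  0.02594156, -0.00117113]), 'grasp_force': 0.0, 'gripper_width': 0.9997307571968398}
```

View pics/top0.png

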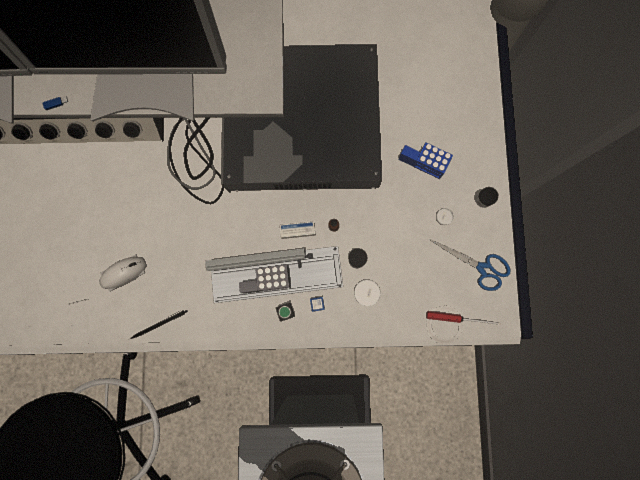

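View pics/side0.png

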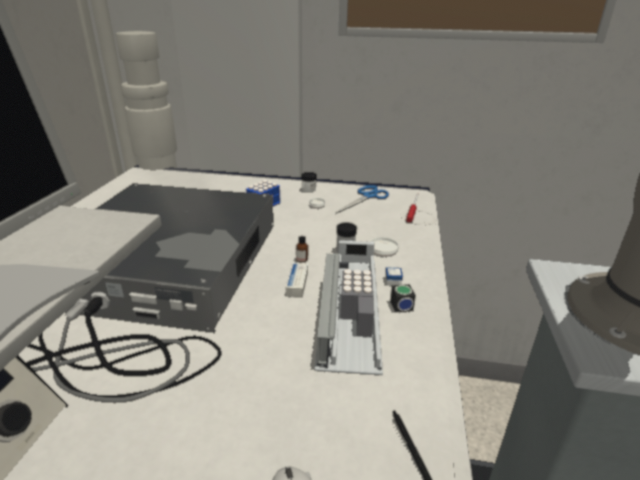

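Top view: the chute runs from (213,280) to (342,265). The gate rail is on its upper side, (206,265) to (312,253). The grey rack is at (265,280), with its tail end near (240,286).

Look-alikes:
- The blue rack at (427,160) is excluded by its colour.
- The grey rack with white caps at (270,278) sits in the chute, so this is the one I choose.

I'll check it in one close crop.

```bash
python3 - <<'E'
from station import bot, imaging
import cv2
im=cv2.imread("pics/top0.png")
cv2.imwrite("pics/crop.png",cv2.resize(im[235:325,195:355],None,fx=5,fy=5,interpolation=cv2.INTER_CUBIC))
E
```

```text
(no output)
```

View pics/crop.png

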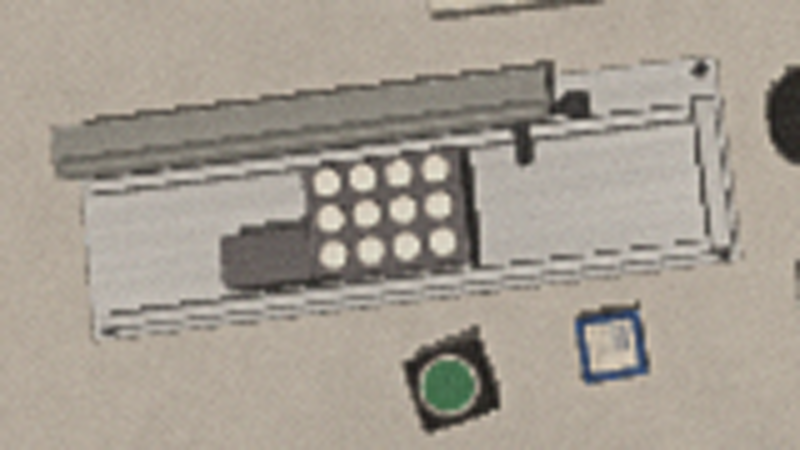

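The crop confirms the grey rack: 12 white caps, with its tail end at crop (222,262). The base plate corners are at crop (97,338), (738,260) and (717,58), and the tongue is at (525,145), ahead of the rack.

```bash
cat > h.py <<'E'
import numpy as np
from station import imaging
def ray(cam,uv,z):
    c=imaging.calibration(cam);K=np.array(c["intrinsics"]);T=np.array(c["extrinsics"])
    d=T[:3,:3]@np.linalg.solve(K,[uv[0],uv[1],1]);o=T[:3,3]
    return o+d*(z-o[2])/d[2]
def crop(U,V,z): return ray("top",((U+.5)/5-.5+195,(V+.5)/5-.5+235),z)
E
python3 - <<'E'
from h import *
np.set_printoptions(precision=4,suppress=True)
src=np.array([[-158,-38],[142,-38],[142,58]])/1000
dst=np.array([crop(97,338,.004),crop(738,260,.004),crop(717,58,.004)])[:,:2]
A=src-src.mean(0);B=dst-dst.mean(0);H=A.T@B
th=np.arctan2(H[0,1]-H[1,0],H[0,0]+H[1,1]);R=np.array([[np.cos(th),-np.sin(th)],[np.sin(th),np.cos(th)]])
t=dst.mean(0)-R@src.mean(0)
print("yaw deg",np.degrees(th),"t",t);print("resid mm",1000*(dst-src@R.T-t), "len",np.linalg.norm(dst[1]-dst[0]))
np.save("chute.npy",[th,*t])
inv=lambda p:1000*R.T@(p[:2]-t)
for n,p in dict(tail1=(222,235,.054),tail2=(222,290,.054),bodytop=(305,168,.056),cap0=(327,182,.061),cap11=(442,241,.061),tongue=(524,163,.054),rail0=(57,172,.06),stop=(698,170,.05),wallL=(100,318,.024),wallR=(705,245,.024)).items(): print(n,inv(crop(*p)))
for n,uv in dict(cube=(285,311),slipbox=(317,303),dish=(368,292),can=(358,258),vial=(334,225),carton=(297,229)).items(): p=ray("top",uv,.03);print(n,p[:2],inv(p))
for c in ((-130,-13),(-130,20),(7,20)): print(c,R@np.array(c)/1000+t)
E
```

```text
yaw deg -84.5557482093585 t [0.481  0.0645]
resid mm [[ 0.1857 -1.7384]
 [ 0.6571  1.7563]
 [-0.8428 -0.0179]] len 0.29656681192009093
tail1 [-85.7562  -1.847 ]
tail2 [-87.8681 -25.8844]
bodytop [-46.2836  23.1209]
cap0 [-36.4879  15.31  ]
cap11 [ 11.1558 -16.3791]
tongue [50.1055 14.1041]
rail0 [-154.5505   33.8262]
stop [126.3721   2.2831]
wallL [-149.3785  -30.1391]
wallR [125.8067 -29.6439]
cube [0.4047 0.051 ] [  6.2199 -77.2387]
slipbox [ 0.4208 -0.0208] [ 79.2341 -68.0458]
dish [ 0.4426 -0.1358] [195.765  -57.1849]
can [ 0.5198 -0.1158] [183.1449  21.5616]
vial [ 0.5972 -0.0631] [138.0292 103.5866]
carton [0.5899 0.022 ] [ 52.6217 104.3689]
(-130, -13) [0.4557 0.1927]
(-130, 20) [0.4886 0.1958]
(7, 20) [0.5016 0.0594]
```

Call:
move_arm(commands=[[[0,0,0,0,0,10,0.052],[0,0,0,0,0,10,0.052],[0,0,0,0,0,10,0.052],[0,0,0,0,0,10,0.052],[0,0,0,0,0,10,0.052],[0,0,0,0,0,10,0.052],[0,0,0,0,0,9.8,0.052],[0,0,0,0,0,0,0.052]]])

```text
t: 1.1
eef_pos: [0.1718, 0.6524, 0.2307]
tool_rot: [0.0, 0.672, 0.74, -0.0]
contact_force: [0.0, 0.5, 0.7]
gripper_width: 0.608
grasp_force: 0.0
```

```bash
cat >> h.py <<'E'
from station import bot
from scipy.spatial.transform import Rotation as Ro
def status(goal=None):
    th,*t=np.load("chute.npy");c,s=np.cos(th),np.sin(th);R=np.array([[c,-s],[s,c]])
    o=bot.get_obs();p=o["eef_pos"];w,x,y,z=o["tool_rot"];T=Ro.from_quat([x,y,z,w]).as_matrix()
    ch=np.r_[R.T@(p[:2]-t),p[2]]
    print("t",o["t"],"chute mm",(1000*ch).round(1),"tool y vs chute y deg",round(np.degrees(np.arctan2(T[1,1],T[0,1])-th)-90,2),"tilt",T[:,2].round(3),"w",round(o["gripper_width"]*85.4,1),"F(chute)",np.r_[R.T@o["contact_force"][:2],o["contact_force"][2]].round(2))
    if goal is not None:
        d=np.array(goal)/1000-ch;print("tool shift mm",(1000*T.T@np.r_[R@d[:2],d[2]]).round(1))
E
python3 -c "
from h import *
status((-118,-13,150))"
```

```text
t 1.1 chute mm [-614.6 -252.   230.7] tool y vs chute y deg 0.08 tilt [ 0.    -0.001 -1.   ] w 51.9 F(chute) [-0.54  0.1   0.65]
tool shift mm [-496.9  238.3   81.3]
```

Call:
move_arm(commands=[[[-0.0355,0.017,0.006,0,0,0,0.052],[-0.0355,0.017,0.006,0,0,0,0.052],[-0.0355,0.017,0.006,0,0,0,0.052],[-0.0355,0.017,0.006,0,0,0,0.052],[-0.0355,0.017,0.006,0,0,0,0.052],[-0.0355,0.017,0.006,0,0,0,0.052],[-0.0355,0.017,0.006,0,0,0,0.052],[-0.0355,0.017,0.006,0,0,0,0.052],[-0.0355,0.017,0.006,0,0,0,0.052],[-0.0355,0.017,0.006,0,0,0,0.052],[-0.0355,0.017,0.006,0,0,0,0.052],[-0.0355,0.017,0.006,0,0,0,0.052],[-0.0355,0.017,0.006,0,0,0,0.052],[-0.0355,0.017,0.003,0,0,0,0.052],[0,0,0,0,0,0,0.052],[0,0,0,0,0,0,0.052]]])

```text
t: 3.1
eef_pos: [0.4558, 0.1809, 0.1503]
tool_rot: [-0.0, 0.672, 0.741, -0.0]
contact_force: [0.4, -0.0, -0.9]
gripper_width: 0.608
grasp_force: 0.0
```

```bash
python3 -c "
from h import *
status((-118,-13,80))
import cv2
im=imaging.read_camera('side');cv2.imwrite('pics/side1.png',cv2.resize(im[200:400,230:450,::-1],None,fx=3,fy=3))"
```

```text
t 3.1 chute mm [-118.3  -14.1  150.3] tool y vs chute y deg 0.12 tilt [-0.  0. -1.] w 51.9 F(chute) [ 0.09  0.43 -0.88]
tool shift mm [-0.3  1.1 70.3]
```

View pics/side1.png

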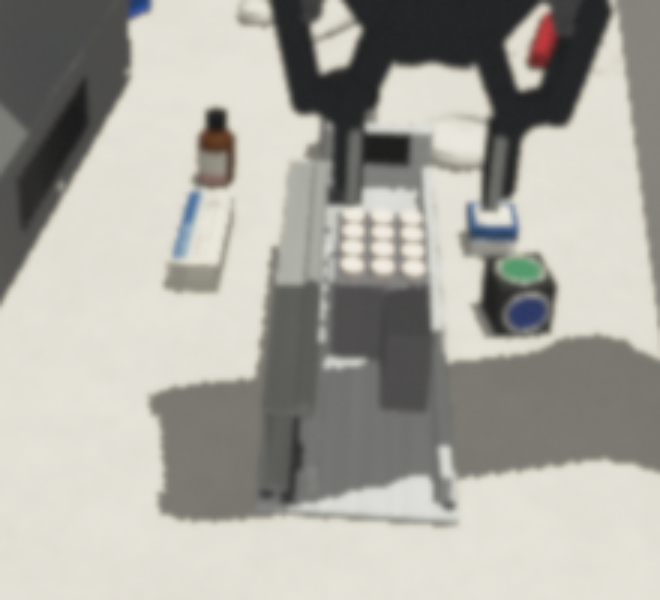

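Side crop: the fingers are straddling the channel behind the rack's tail, the left fingertip at (347,200) and the right at (497,205). The gate is shut and the bystanders are clear. I'll lower the fingers behind the tail, inside the rail.

Call:
move_arm(commands=[[[0,-0.002,0.02,0,0,0,0.052],[0,0,0.02,0,0,0,0.052],[0,0,0.02,0,0,0,0.052],[0,0,0.02,0,0,0,0.052],[0,0,0.02,0,0,0,0.052],[0,0,0.018,0,0,0,0.052],[0,0,0,0,0,0,0.052],[0,0,0,0,0,0,0.052]]])

```text
t: 4.15
eef_pos: [0.4541, 0.1811, 0.0328]
tool_rot: [-0.0, 0.672, 0.74, 0.0]
contact_force: [0.2, -0.9, -0.5]
gripper_width: 0.605
grasp_force: 0.0
```

```bash
python3 -c "
from h import *
status((-118,20,32))
import cv2
im=imaging.read_camera('side');cv2.imwrite('pics/side2.png',cv2.resize(im[200:400,230:450,::-1],None,fx=3,fy=3))"
```

```text
t 4.15 chute mm [-118.6  -15.7   32.8] tool y vs chute y deg 0.07 tilt [ 0.     0.001 -1.   ] w 51.7 F(chute) [ 0.9   0.13 -0.51]
tool shift mm [-0.6 35.7  0.8]
```

View pics/side2.png

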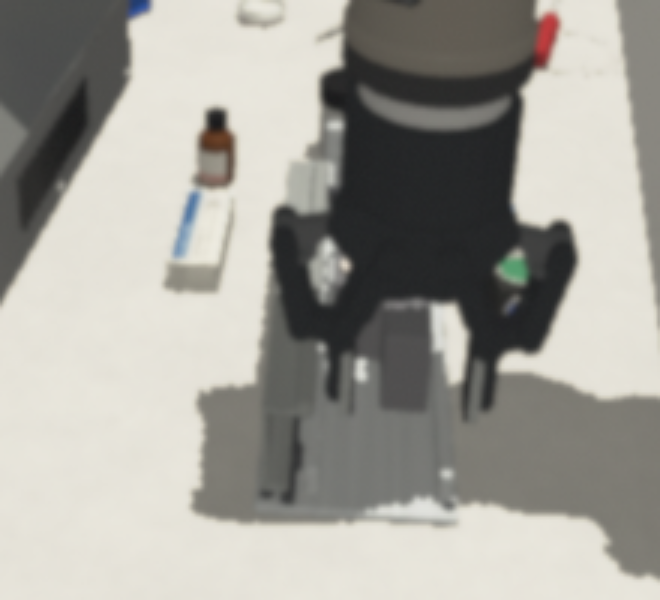

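Side crop: the left fingertip at (340,395) stands just inside the rail and the right one at (480,410) is outside the near wall. Both are behind the tail end at (403,405). Next I'll open the gate.

Call:
move_arm(commands=[[[0,0.005,0,0,0,0,0.052],[0,0.005,0,0,0,0,0.052],[0,0.005,0,0,0,0,0.052],[0,0.005,0,0,0,0,0.052],[0,0.005,0,0,0,0,0.052],[0,0.005,0,0,0,0,0.052],[0,0.005,0,0,0,0,0.052],[0,0,0,0,0,0,0.052],[0,0,0,0,0,0,0.052],[0,0,0,0,0,0,0.052]]])

```text
t: 5.45
eef_pos: [0.4885, 0.1833, 0.0322]
tool_rot: [-0.0, 0.673, 0.74, -0.0]
contact_force: [-3.7, -0.8, -2.6]
gripper_width: 0.611
grasp_force: 1.7
```

```bash
python3 -c "
from h import *
status((-95,20,32))
import cv2
im=imaging.read_camera('side');a=cv2.resize(im[250:390,290:400,::-1],None,fx=4,fy=4)
im=imaging.read_camera('top');b=cv2.resize(im[230:320,200:350,::-1],None,fx=4,fy=4)
print(a.shape,b.shape);b=cv2.copyMakeBorder(b,0,200,0,0,cv2.BORDER_CONSTANT)
cv2.imwrite('pics/s3.png',cv2.resize(np.hstack([a,b]),(800,430)))"
```

```text
t 5.45 chute mm [-117.5   18.7   32.2] tool y vs chute y deg -0.03 tilt [-0.001 -0.    -1.   ] w 52.2 F(chute) [ 0.45 -3.72 -2.64]
tool shift mm [-22.5   1.3   0.2]
(560, 440, 3) (360, 600, 3)
```

View pics/s3.png

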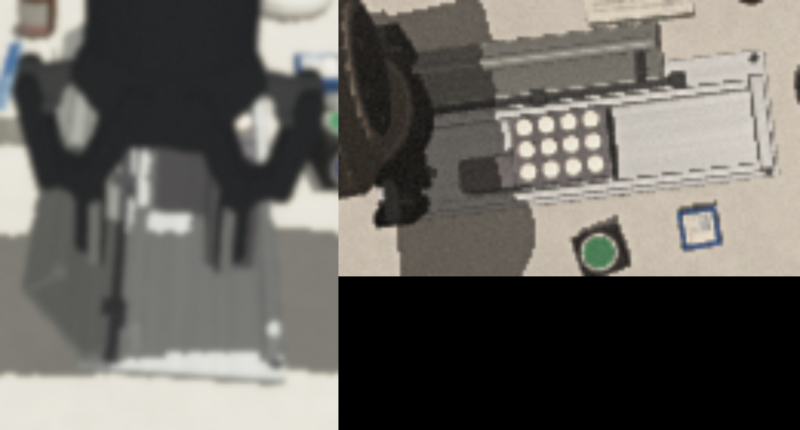

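```bash
python3 -c "
from h import *
th,*t=np.load('chute.npy');R=np.array([[np.cos(th),-np.sin(th)],[np.sin(th),np.cos(th)]])
print(1000*R.T@(ray('top',(298.3,256.6),.06)[:2]-t))
for a in (.4,.5,.6,.7): print(a,42-28*np.cos(a)+38*np.sin(a), 'finger y',42-6*np.cos(a)+50*np.sin(a)-5)
"
```

```text
[50.55963629 37.15374219]
0.4 31.008189175647935 finger y 50.94455115141522
0.5 35.645858734029275 finger y 55.70578155886791
0.6 40.34701677154035 finger y 60.2801099802937
0.7 45.064690871066574 finger y 64.62183123817762
```

Top view: the tongue tip is swung out to chute y ≈ 37, so the gate stands at about 0.55 rad with the fingertip bearing on the rail at 3.7 N. The tail finger is in line with the tail. Next I'll push.

Call:
move_arm(commands=[[[-0.005,0.001,0,0,0,0,0.052],[-0.005,0,0,0,0,0,0.052],[-0.005,0,0,0,0,0,0.052],[-0.005,0,0,0,0,0,0.052],[-0.005,0,0,0,0,0,0.052],[-0.005,0,0,0,0,0,0.052],[-0.005,0,0,0,0,0,0.052],[-0.005,0,0,0,0,0,0.052],[0,0,0,0,0,0,0.052]]])

```text
t: 6.68
eef_pos: [0.494, 0.1435, 0.0325]
tool_rot: [0.0, 0.673, 0.74, 0.0]
contact_force: [-2.2, 2.4, 1.7]
gripper_width: 0.614
grasp_force: 1.4
```

```bash
python3 -c "
from h import *
status((7,20,32))
import cv2
im=imaging.read_camera('side');a=cv2.resize(im[230:380,290:410,::-1],None,fx=4,fy=4)
im=imaging.read_camera('top');b=cv2.resize(im[230:320,200:350,::-1],None,fx=4,fy=4)
b=cv2.copyMakeBorder(b,0,240,0,0,cv2.BORDER_CONSTANT)
cv2.imwrite('pics/s4.png',cv2.resize(np.hstack([a,b]),(792,440)))"
```

```text
t 6.675 chute mm [-77.4  20.4  32.5] tool y vs chute y deg -0.05 tilt [ 0.001  0.    -1.   ] w 52.4 F(chute) [-2.62 -2.    1.67]
tool shift mm [-84.4  -0.3   0.5]
```

View pics/s4.png

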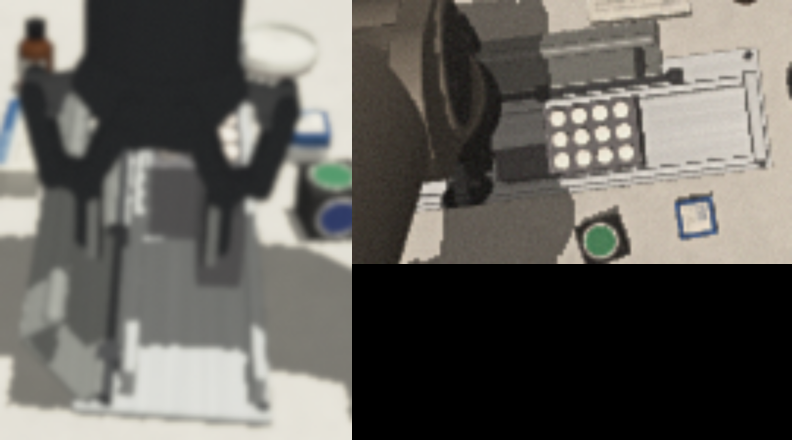

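Side crop: the right finger is against the tail's rear face at (218,250). Top view: the rack's front edge has advanced about 20 mm to (640,130), with the gate still wide open. I'll go on pushing.

Call:
move_arm(commands=[[[-0.005,0,0,0,0,0,0.052],[-0.005,0,0,0,0,0,0.052],[-0.005,0,0,0,0,0,0.052],[-0.005,0,0,0,0,0,0.052],[-0.005,0,0,0,0,0,0.052],[-0.005,0,0,0,0,0,0.052],[-0.005,0,0,0,0,0,0.052],[-0.005,0,0,0,0,0,0.052],[-0.005,0,0,0,0,0,0.052],[-0.005,0,0,0,0,0,0.052],[-0.005,0,0,0,0,0,0.052],[-0.005,0,0,0,0,0,0.052],[-0.005,0,0,0,0,0,0.052],[-0.005,0,0,0,0,0,0.052],[0,0,0,0,0,0,0.052]]])

```text
t: 8.65
eef_pos: [0.5002, 0.0741, 0.0323]
tool_rot: [-0.0, 0.673, 0.74, 0.0]
contact_force: [-3.1, 2.8, 1.6]
gripper_width: 0.611
grasp_force: 1.8
```

```bash
python3 -c "
from h import *
status((7,20,32))"
```

```text
t 8.65 chute mm [-7.7 20.  32.3] tool y vs chute y deg -0.03 tilt [-0.  0. -1.] w 52.1 F(chute) [-3.04 -2.78  1.57]
tool shift mm [-14.7  -0.    0.3]
```

Call:
move_arm(commands=[[[-0.002,0,0,0,0,0,0.052],[-0.002,0,0,0,0,0,0.052],[-0.002,0,0,0,0,0,0.052],[-0.002,0,0,0,0,0,0.052],[-0.002,0,0,0,0,0,0.052],[-0.001,0,0,0,0,0,0.052],[0,0,0,0,0,0,0.052],[0,0,0,0,0,0,0.052]]])

```text
t: 9.65
eef_pos: [0.5012, 0.0639, 0.0323]
tool_rot: [-0.0, 0.673, 0.74, 0.0]
contact_force: [-4.9, 5.0, 2.7]
gripper_width: 0.605
grasp_force: 2.7
```

Call:
move_arm(commands=[[[-0.001,0,0,0,0,0,0.052],[-0.001,0,0,0,0,0,0.052],[0,0,0,0,0,0,0.052]]])

```text
t: 10.02
eef_pos: [0.5014, 0.0619, 0.0323]
tool_rot: [-0.0, 0.673, 0.74, 0.0]
contact_force: [-2.9, 5.5, 2.5]
gripper_width: 0.612
grasp_force: 2.8
```

```bash
python3 -c "
from h import *
status((7,20,32))
import cv2
im=imaging.read_camera('top');cv2.imwrite('pics/t5.png',cv2.resize(im[235:315,265:355,::-1],None,fx=6,fy=6,interpolation=cv2.INTER_CUBIC))"
```

```text
t 10.025 chute mm [ 4.5 20.  32.3] tool y vs chute y deg 0.02 tilt [-0.     0.001 -1.   ] w 52.3 F(chute) [-5.71 -2.34  2.52]
tool shift mm [-2.5 -0.   0.3]
```

View pics/t5.png

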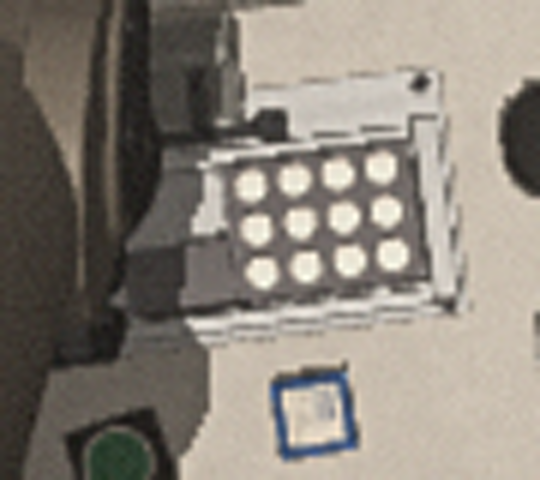

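Top crop: the rack's front edge is at about (412,200) and the stop's inner edge at about (425,200), so a few mm may be left. I'll creep on until the force climbs.

Call:
move_arm(commands=[[[-0.001,0,0,0,0,0,0.052],[0,0,0,0,0,0,0.052],[0,0,0,0,0,0,0.052]]])

```text
t: 10.45
eef_pos: [0.5014, 0.061, 0.0323]
tool_rot: [-0.0, 0.673, 0.74, 0.0]
contact_force: [-3.6, 5.0, 2.3]
gripper_width: 0.606
grasp_force: 2.8
```

Call:
move_arm(commands=[[[-0.001,0,0,0,0,0,0.052],[0,0,0,0,0,0,0.052],[0,0,0,0,0,0,0.052]]])

```text
t: 10.82
eef_pos: [0.5016, 0.0602, 0.0323]
tool_rot: [-0.0, 0.673, 0.74, 0.0]
contact_force: [-3.1, 5.4, 3.0]
gripper_width: 0.61
grasp_force: 3.5
```

```bash
python3 -c "
from h import *
status((7,20,32))"
```

```text
t 10.825 chute mm [ 6.2 20.1 32.3] tool y vs chute y deg 0.03 tilt [-0.     0.001 -1.   ] w 52.1 F(chute) [-5.65 -2.57  3.02]
tool shift mm [-0.8 -0.1  0.3]
```

Call:
move_arm(commands=[[[-0.001,0,0,0,0,0,0.052],[0,0,0,0,0,0,0.052]]])

```text
t: 11.08
eef_pos: [0.5015, 0.0602, 0.0323]
tool_rot: [-0.001, 0.672, 0.74, 0.0]
contact_force: [-3.3, 8.1, 3.2]
gripper_width: 0.614
grasp_force: 4.7
```

Call:
move_arm(commands=[[[-0.001,0,0,0,0,0,0.052],[0,0,0,0,0,0,0.052]]])

```text
t: 11.32
eef_pos: [0.5016, 0.0602, 0.0323]
tool_rot: [-0.001, 0.672, 0.74, 0.001]
contact_force: [-2.9, 11.2, 3.1]
gripper_width: 0.604
grasp_force: 6.0
```

Call:
move_arm(commands=[[[-0.001,0,0,0,0,0,0.052],[0,0,0,0,0,0,0.052]]])

```text
t: 11.58
eef_pos: [0.5016, 0.0602, 0.0323]
tool_rot: [-0.002, 0.672, 0.741, 0.001]
contact_force: [-3.3, 13.5, 2.9]
gripper_width: 0.608
grasp_force: 7.4
```

The position has stopped at tool x ≈ 6 while the force climbs from 5 to 13 N, so the nose is on the stop. I'll back straight off, then let the gate follow the finger shut.

Call:
move_arm(commands=[[[0.002,0,0,0,0,0,0.052],[0.003,0,0,0,0,0,0.052],[0.005,0,0,0,0,0,0.052],[0.005,0,0,0,0,0,0.052],[0.005,0,0,0,0,0,0.052],[0.005,0,0,0,0,0,0.052],[0,0,0,0,0,0,0.052],[0,-0.004,0,0,0,0,0.052],[0,-0.004,0,0,0,0,0.052],[0,-0.004,0,0,0,0,0.052],[0,-0.004,0,0,0,0,0.052],[0,-0.004,0,0,0,0,0.052],[0,-0.004,0,0,0,0,0.052],[0,-0.004,0,0,0,0,0.052],[0,-0.004,0,0,0,0,0.052],[0,-0.004,0,0,0,0,0.052],[0,0,0,0,0,0,0.052],[0,0,0,0,0,0,0.052]]])

```text
t: 13.82
eef_pos: [0.4641, 0.0778, 0.0324]
tool_rot: [0.0, 0.673, 0.74, 0.0]
contact_force: [0.4, -0.1, 0.3]
gripper_width: 0.609
grasp_force: 0.0
```

```bash
python3 -c "
from h import *
status()"
```

```text
t 13.825 chute mm [-14.9 -15.5  32.4] tool y vs chute y deg -0.01 tilt [ 0.001  0.    -1.   ] w 52.0 F(chute) [0.15 0.35 0.3 ]
```

Call:
move_arm(commands=[[[0,0,-0.015,0,0,0,0.052],[0,0,-0.03,0,0,0,0.052],[0,0,-0.03,0,0,0,0.052],[0,0,-0.03,0,0,0,0.052],[0.04,0,-0.03,0,0,0,0.052],[0.05,0,-0.02,0,0,0,0.052],[0.05,0,0,0,0,0,0.052],[0.05,0,0,0,0,0,0.052],[0,0,0,0,0,0,0.052],[0,0,0,0,0,0,0.052]]])

```text
t: 15.08
eef_pos: [0.4459, 0.2661, 0.1878]
tool_rot: [0.0, 0.673, 0.74, -0.0]
contact_force: [0.5, -0.2, 0.8]
gripper_width: 0.61
grasp_force: 0.0
```

```bash
python3 -c "
from h import *
status()
import cv2
im=imaging.read_camera('top');cv2.imwrite('pics/t6.png',cv2.resize(im[215:325,195:395,::-1],None,fx=4,fy=4,interpolation=cv2.INTER_CUBIC))"
```

```text
t 15.075 chute mm [-204.   -15.8  187.8] tool y vs chute y deg -0.04 tilt [ 0. -0. -1.] w 52.1 F(chute) [0.27 0.52 0.8 ]
```

View pics/t6.png

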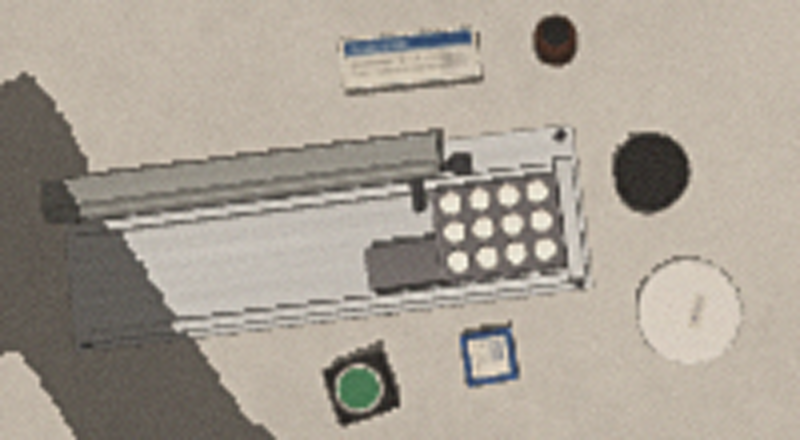

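Top crop: the rack is against the stop, with its front edge at about (562,215). The gate is shut, and its tongue at (418,195) sits behind the body and beside the tail. The bystanders are where they were.

```bash
python3 -c "
from station import bot
print(bot.hand_in())"
```

```text
the job is handed in; nothing more can be done
None
```

The job is handed in, with no verdict returned: the last picture, taken at 15 s, shows the rack home against the end stop, the gate shut behind it, and the bystanders where they were.

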